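# Let a tin out of the gravity chute and ease its lid shut

### The job

Press the red lever of the tin chute down until its blue lid has swung up and the tin has rolled out into the tray at the front; then ease the lever back up so that the lid closes gently, without slamming. Work the lever only: do not touch the tin or the lid, and leave the other things on the table where they are.

Things in the scene. Friction and masses are not known exactly. Their poses are not given: they have to be found in the camera images.
- chute: Fixed tin chute, 293 x 77 mm, 161 mm high; origin on the table under the closed lid. -x: along the tray, the way the tin rolls (toward the robot, yaw within 0.35); y left, z up. x 0 to 125 mm: magazine, clear walls 161 mm high; x -168 to 0: open tray, walls 68, end stop 76 mm high. Floor slopes to the stop. Grey gear cover on the right. The open lid reaches 90 mm forward, 150 mm high.
- lever_pad (a point): Middle of the top of the red press pad (44 x 48 x 8 mm) at the lever's end, beside the tray on its right; it moves with the lever. In the chute's frame: at rest x -102, y -120, z 154 mm, its face leaning 0.25 rad (front edge higher); fully pressed x -103, y -120, z 84 mm, leaning 0.31 rad the other way.
- lever (a joint): Red lever: 0 at rest (raised), 0.5625 rad fully down at its stop. Axis: level, along the chute's y, through x 18, z 118 mm in its frame; the pad's top lies 125 mm along the lever and 5 mm above its centre line, which rises 0.25 rad forward at rest. A spring raises it: pressing takes about 2 to 5 N at the pad; let go, it springs up and the lid slams.
- lid (a joint): Angle of the blue lid (60 x 87 mm, hinged at its top edge, swinging up and forward over the tray): 0 shut (hanging straight down), 1.35 rad fully open. It is geared to the lever: lid angle = 2.4 x lever angle. The tin passes under it above about 1.2 rad.
- tin_center (a point): Centre of the red-labelled tin (75 mm across, 58 mm long) that lies on its side across the chute. At the start it rests behind the lid, at about x +38, z 91 mm in the chute's frame; once out, it rests against the end stop of the tray at about x -128, z 58 mm.
- salt: Salt shaker, 44 mm across, 90 mm high, loose, to the left of the chute. Origin under its middle.
- cup_a: Small grey dip cup, 67 mm across, 33 mm high, loose, left of the tray. Origin under its middle.
- cup_b: Small grey dip cup, 67 mm across, 33 mm high, loose, farther left. Origin under its middle.
- bowl: Blue bowl standing upside down, 155 mm across, 66 mm high, loose, on the left. Origin under its middle.
- pepper_jar: Spice jar with a yellow cap, 42 mm across, 106 mm high, loose, on the right. Origin under its middle.
Things that resemble listed ones, but are neither listed nor needed, are in the scene too. What is shaped like the part that bears tin_center but green or yellow is not meant.

How it is judged:
By the outcome, as a careful person would: the job done as asked, in the order asked, and still so for the second after the job is handed in, with the robot touching nothing.
It also fails if it takes over 45 s, if anything falls off the work surface, if the arm or the gripper's body presses on something with over 40 N, if the wrist force passes 120 N, or if a joint passes its speed limit or range.

### The arm

A 6-joint arm with a two-finger parallel gripper is mounted at the origin on a cart in front of the work surface, level with it; the furniture and walls round the work are solid. World frame = base frame: x ahead of the robot, y to its left, z up, the work surface at z = 0. Lengths are in m, angles in degrees, forces in N, time in s.
With the tool pointing down it reaches from about 0.4 to 0.825 m from the base axis. Payload 7 kg.
Tool frame: the origin (TCP) lies midway between the tips of the shut fingers; the grasp point (between the pads) lies robot.grasp_offset behind it (robot.grasp_offset is the distance from the TCP to the grasp point, in m); z points along the fingers, y is the direction in which the jaws open and shut (so a half turn about z gives the same grasp; the last joint's range is limited). The gripper opens to 88 mm and grips with 3 to 60 N. Pads are 19 mm wide; open, the fingers measure 130 mm over their backs; the gripper's body (78 mm by 193 mm) begins 47 mm behind the grasp point.
Start: joints at [-58.379, 20.546, 0.682, 0, -70.136, -16.507], TCP at [0.176, -0.652, 0.227] pointing down, gripper open.
Joint ranges: [-176.03, 176.03], [-82.01, 121.73], [-58.28, 71.71], [-173.87, 95.51], [-174.79, -0.11], [-173.66, 173.66]. Speed limits (degrees/s): [136.94, 136.94, 172.46, 180, 180, 180].

### API

Orientations are given as a 3x3 rotation matrix whose columns are the frame's x, y, z axes.
In Python, from cell import get_state, eyes, ticket, finder, robot gives the robot as it stands.
- The arm moves only by the tool drive_tool, never from a script. Its argument "targets" is text: rows parted by semicolons, each of 5 numbers parted by spaces: the shift along the tool's x, y, z in m, then the turn about the tool's z in rad, then the closure, from -1 (fully open) to 1 (shut). In form: tx ty tz spin gripper; .... A call has exactly 10 rows; each row is the pose to reach, as a shift and turn from the pose measured when the call began, along the tool's axes at that moment; what a row does not reach only later rows make up. A row lasts 1/10 s, in which the tool goes at most 50 mm and 8.59 degrees, less where a joint would pass 70% of its speed; a pose out of reach is approached as far as the arm can. A call with a gripper value outside its range is refused whole. The fingers move at their own pace and stop on an object; "squeeze" is the grip in N (left out, the last holds). Time passes only in rows, so rows that repeat a pose let the fingers close, or fill a call up. It gives the time, the measured TCP pose, the force and the opening at its end, in the units of the state.
- get_state(): the state, without advancing time (a new reading comes with each control period).
- eyes.read_camera(name): name is "side" or "top"; returns (picture, depth): 400x640x3 uint8, red, green, blue; 400x640 float32, m along the optical axis (not along the pixel's ray), 0 where there is no reading.
- eyes.camera_params(name): a dict with "intrinsics" (3x3 intrinsics, pixels), "R" (3x3) and "t" (3): a world point X has camera coordinates R X + t. Camera axes: x right, y down, z forward; pixel columns grow to the right and rows downward; lengths in m; the calibration is good to about 2 mm. A picture is of the moment at which its call begins. camera_params takes no time and is no camera call.
- ticket.hand_in(): hands the job in, once; it reports no verdict.
Trained networks look in the newest picture that a camera, given by its name, has taken for a name from the list of things; names that differ only in an ending like _2 or _b are one class to them, and where a whole thing is asked for, a point or a joint stands for the part that bears it (a point fixed in the world has none). Each returns a list of dicts, best first, with "score" (0 to 1); they miss things now and then, are a little off and sometimes report something else, mostly with a low value. They report only what shows in the picture. A call takes as long as a camera call. They do not tell look-alikes from the thing itself.
- finder.outline_of(camera, target): "mask" (400x640 bool, what is visible of it) and "box" ([left, top, right, bottom] in pixels, round what is visible of it).
The state is a dict: "clock": time; "qpos": joint angles; "joint_velocities": joint speeds; "joint_efforts": joint torques, N m; "eef_pos": TCP position; "tcp_rot": TCP orientation; "contact_force": force on the tool from outside, world axes, zero at the start; "ft_torque": the same for the moment, N m; "width": finger opening in m.
Only numpy, scipy, OpenCV 4.12 (cv2) and the standard library are available. Lean on these libraries where they do the work, as an engineer would, in place of code of your own. Each camera call takes 0.05 s, during which the arm holds its last target.

## Working session

There is one attempt and no reset: what is moved stays moved. The work goes in short steps, Python scripts to look and compute and a tool call to move; the robot and the scene stay as the last step left them, time stands still between calls to the robot, and variables do not carry over. Pictures are saved under pics/ and viewed, and the job is handed in when it is done.

Besides the shell and the picture viewer there is one more tool, called after ">>>" as a command line: name --argument value ..., lists and objects as JSON in quotes. drive_tool: Moves the arm, as the interface text tells. Its arguments: {"type":"object","properties":{"targets":{"type":"string"},"squeeze":{"type":"number"}},"required":["targets"]}

```bash
mkdir -p pics; ls; python3 - <<'E'
from cell import get_state, eyes, ticket, finder, robot
import cv2,numpy as np
s=get_state();print(s); print(robot.grasp_offset)
for n in("side","top"):
    p,d=eyes.read_camera(n);cv2.imwrite(f"pics/{n}0.png",p[:,:,::-1]);np.savez(f"{n}0.npz",p=p,d=d)
    print(n,eyes.camera_params(n))
    for t in("chute","lever_pad","lever","tin_center","lid","pepper_jar"):
        for r in finder.outline_of(n,t)[:3]:print(n,t,r["score"],r["box"])
E
```

```text
pics
{'clock': 0.0, 'qpos': array([-5.83766975e+01,  2.05916860e+01,  6.33411692e-01, -2.03692922e-02,
       -7.01325247e+01, -1.65055650e+01]), 'joint_velocities': array([-0.0216512 , -0.05835701,  0.08712628,  0.0548488 ,  0.00438765,
        0.057822  ]), 'joint_efforts': array([ 7.59967352e-04, -5.82717168e+01,  2.93048912e+01,  6.99686229e+00,
        6.63730607e-03, -1.76099911e-04]), 'eef_pos': array([ 0.17588384, -0.65119223,  0.22561629]), 'tcp_rot': array([[-9.65423475e-01, -2.60686049e-01, -5.46215113e-04],
       [-2.60686589e-01,  9.65422279e-01,  1.52472266e-03],
       [ 1.29854312e-04,  1.61439401e-03, -9.99998688e-01]]), 'contact_force': array([-0.19163969,  0.23759832,  0.59951764]), 'ft_torque': array([ 0.00412995, -0.00495676, -0.01873158]), 'width': 0.08754997949536485}
0.0188
side {'intrinsics': array([[479.04228811,   0.        , 326.53771726],
       [  0.        , 479.04228811, 195.35710775],
       [  0.        ,   0.        ,   1.        ]]), 'R': array([[-0.94101124, -0.33779874,  0.01974487],
       [-0.23010192,  0.59603265, -0.76928421],
       [ 0.248
[... 514 characters left out ...]
 399.36869825, 203.12849916],
       [  0.        ,   0.        ,   1.        ]]), 'R': array([[-0.01886095, -0.99935566, -0.03053721],
       [-0.99071023,  0.02279442, -0.13406585],
       [ 0.13467555,  0.02772492, -0.9905018 ]]), 't': array([0.09921813, 0.60725237, 1.21553194])}
top chute 0.63 [329.5, 151.3, 398.7, 261.0]
top lever_pad 0.66 [366.1, 189.6, 401.6, 237.7]
top lever 0.8 [369.7, 187.8, 400.2, 241.5]
top lever 0.61 [331.3, 152.4, 398.9, 256.8]
top tin_center 0.78 [339.7, 173.3, 358.7, 189.5]
top tin_center 0.74 [295.3, 135.4, 319.1, 159.5]
top tin_center 0.69 [265.1, 184.9, 293.4, 211.9]
top lid 0.47 [339.3, 192.0, 361.5, 203.7]
top pepper_jar 0.85 [447.6, 205.4, 468.4, 223.6]
```

```bash
python3 - <<'E'
import cv2
a=cv2.imread("pics/top0.png");cv2.imwrite("pics/top0c.png",cv2.resize(a[120:280,250:490],None,fx=3,fy=3,interpolation=2))
a=cv2.imread("pics/side0.png");cv2.imwrite("pics/side0c.png",cv2.resize(a[100:280,220:420],None,fx=3,fy=3,interpolation=2))
E
```

```text
(no output)
```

View pics/top0.png

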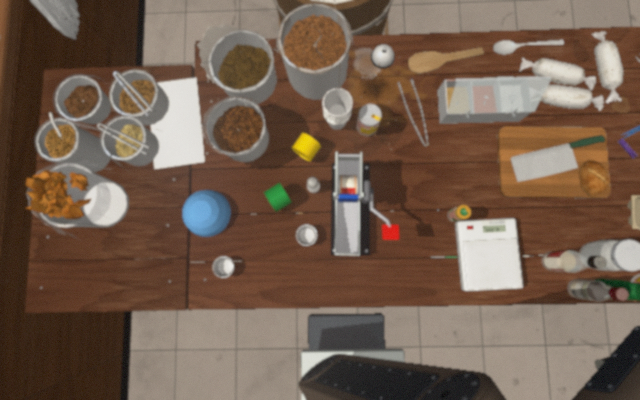

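```bash
sleep 1
```

```text
(no output)
```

View pics/top0c.png

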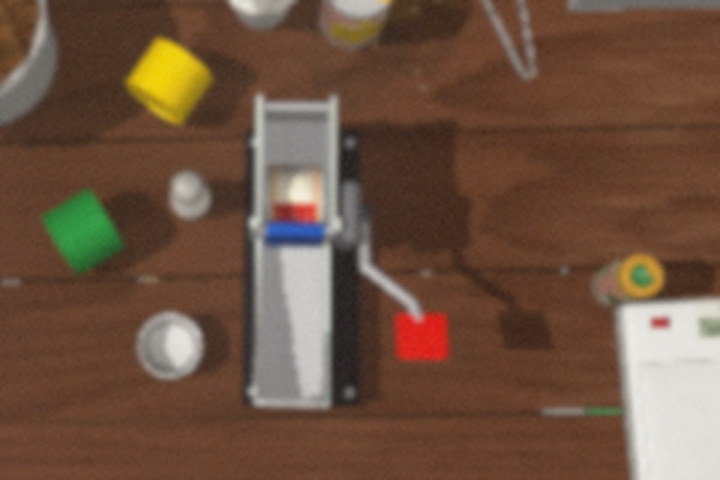

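View pics/side0c.png

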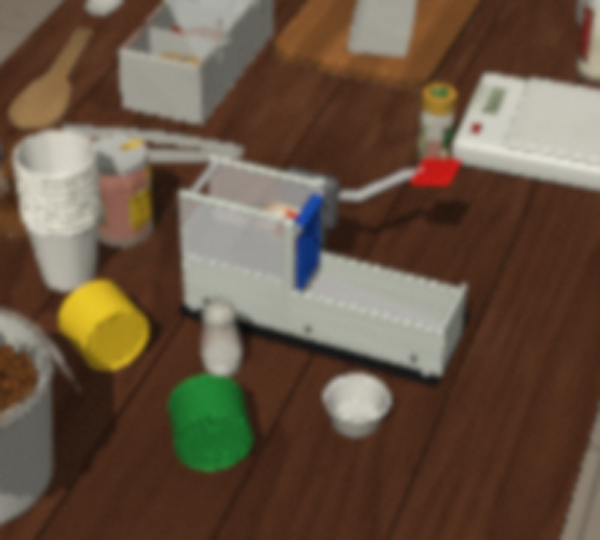

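View pics/side0.png

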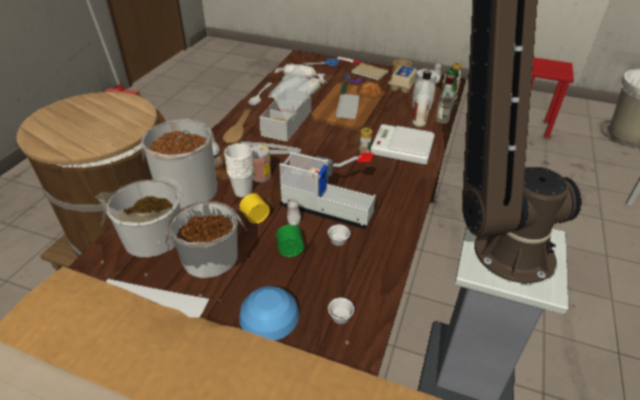

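The top view shows the red pad at about (390,232), the blue lid at (348,197), and the red-labelled tin behind the lid at (348,184). The green tin at (277,197) and the yellow tin at (306,147) are lookalikes. They lie outside the chute, so the tin meant is the one at (348,184), and the enlarged crop confirms this. Next I measure the pad and the chute yaw.

```bash
cat >h.py <<'E'
import numpy as np,cv2
from cell import get_state, eyes, ticket, finder, robot
def pts(n,m,d):
    c=eyes.camera_params(n);K=c["intrinsics"];v,u=np.nonzero(m&(d>0));z=d[v,u]
    X=np.stack([(u-K[0,2])/K[0,0]*z,(v-K[1,2])/K[1,1]*z,z])
    return (c["R"].T@(X-c["t"][:,None])).T
def proj(n,X):
    c=eyes.camera_params(n);q=c["intrinsics"]@(c["R"]@np.asarray(X).T+c["t"][:,None]);return (q[:2]/q[2]).T
def red(p):
    p=p.astype(int);return (p[...,0]>150)&(p[...,1]<70)&(p[...,2]<70)
def blue(p):
    p=p.astype(int);return (p[...,2]>110)&(p[...,0]<70)&(p[...,1]<110)
E
python3 - <<'E'
from h import *
for n in("side","top"):
    a=np.load(n+"0.npz");p,d=a["p"],a["d"]
    for nm,f,box in(("pad",red,(325,145,405,245)),("lid",blue,(310,150,365,210))):
        m=f(p);mm=np.zeros_like(m);mm[box[1]:box[3],box[0]:box[2]]=1;m&=mm
        if nm=="pad": 
            k,l,st,ce=cv2.connectedComponentsWithStats(m.astype(np.uint8));print(st[1:],ce[1:]);j=1+np.argmax(st[1:,4]);m=l==j
        P=pts(n,m,d);print(n,nm,m.sum(),np.median(P,0),P.mean(0),P.min(0),P.max(0))
    if n=="top":
        # chute base outline via points of height
        m=np.zeros(d.shape,bool);m[145:265,322:372]=1
        P=pts(n,m,d)
        for lo,hi in((.055,.085),(.13,.17)):
            q=P[(P[:,2]>lo)&(P[:,2]<hi)];r=cv2.minAreaRect((q[:,:2]*1000).astype(np.float32));print(lo,len(q),r)
E
```

```text
[[357 153  16   9 107]] [[365.         156.93457944]]
side pad 107 [ 0.50575788 -0.10479725  0.1524099 ] [ 0.50522133 -0.10525622  0.15221985] [ 0.48586606 -0.13448359  0.14374468] [ 0.52688752 -0.08360973  0.1601336 ]
side lid 94 [0.60903414 0.02384911 0.12323021] [0.60903935 0.01753111 0.1205488 ] [ 0.60371344 -0.01784174  0.06127318] [0.61539516 0.038728   0.15671421]
[[347 189   6   4  13]
 [382 224  18  16 253]] [[349.30769231 190.53846154]
 [390.30039526 232.09486166]]
top pad 253 [ 0.50733919 -0.11190716  0.15207028] [ 0.50770161 -0.11203201  0.14324536] [ 0.48703248 -0.15590252 -0.00735528] [ 0.54270929 -0.08783062  0.15918422]
top lid 81 [0.61023998 0.00849943 0.14940691] [0.6106133  0.00752127 0.14587632] [ 0.60469873 -0.01737574  0.10084268] [0.61725199 0.03127385 0.15488299]
0.055 520 ((592.2384643554688, 3.055095672607422), (87.00334167480469, 294.2576599121094), 88.23424530029297)
0.13 589 ((657.9003295898438, -10.126228332519531), (108.41493225097656, 164.13778686523438), 87.30061340332031)
```

>>> drive_tool --targets "-0.03 0.03 -0.005 -0.13 1; -0.06 0.06 -0.01 -0.26 1; -0.09 0.088 -0.015 -0.39 1; -0.125 0.118 -0.02 -0.52 1; -0.157 0.149 -0.025 -0.65 1; -0.19 0.18 -0.03 -0.78 1; -0.222 0.21 -0.03 -0.91 1; -0.255 0.24 -0.03 -1.04 1; -0.287 0.27 -0.03 -1.17 1; -0.32 0.303 -0.03 -1.31 1" --squeeze 20

```text
clock: 1.7
eef_pos: [0.4066, -0.2742, 0.257]
tcp_rot: [[0.008, -1.0, 0.001], [-1.0, -0.008, -0.0], [0.0, -0.001, -1.0]]
contact_force: [0.9, -0.7, -0.2]
width: 0.0132
```

```bash
python3 - <<'E'
from h import *
s=get_state();print(s["clock"],s["eef_pos"],s["tcp_rot"],s["qpos"],s["width"])
print(s["tcp_rot"].T@(np.array([.508,-.110,.20])-s["eef_pos"]))
E
```

```text
1.7 [ 0.40661666 -0.27416611  0.25701449] [[ 8.27499712e-03 -9.99965239e-01  1.02236277e-03]
 [-9.99965697e-01 -8.27535994e-03 -3.51163793e-04]
 [ 3.59612006e-04 -1.01942183e-03 -9.99999416e-01]] [-1.09601361e+01  1.68690043e+00 -1.91772685e+01  9.22458369e-03
 -6.90744973e+01  1.14309845e+01] 0.013191829125673024
[-0.16334203 -0.10268023  0.05706046]
```

>>> drive_tool --targets "-0.03 -0.019 0 0 1; -0.06 -0.038 0 0 1; -0.09 -0.057 0 0 1; -0.12 -0.076 0.01 0 1; -0.145 -0.091 0.02 0 1; -0.163 -0.103 0.035 0 1; -0.163 -0.103 0.05 0 1; -0.163 -0.103 0.057 0 1; -0.163 -0.103 0.057 0 1; -0.163 -0.103 0.057 0 1"

```text
clock: 2.7
eef_pos: [0.5084, -0.1108, 0.2007]
tcp_rot: [[0.008, -1.0, 0.002], [-1.0, -0.008, -0.001], [0.001, -0.002, -1.0]]
contact_force: [0.1, -0.1, 0.7]
width: 0.0005
```

```bash
python3 - <<'E'
from h import *
s=get_state();print(s["clock"],s["eef_pos"],s["contact_force"],s["width"])
ims=[]
for n,b in(("top",(290,140,450,280)),("side",(280,90,440,230))):
    p,d=eyes.read_camera(n);np.savez(n+"1.npz",p=p,d=d)
    ims.append(cv2.resize(p[b[1]:b[3],b[0]:b[2],::-1],(400,350),interpolation=2))
    print(n,proj(n,[s["eef_pos"],[.5065,-.11,.154]]))
cv2.imwrite("pics/b1.png",np.hstack(ims))
E
```

```text
2.7 [ 0.50842443 -0.1107854   0.20069374] [ 0.1467602  -0.14404636  0.69966323] 0.0005362195975038087
top [[392.81013468 230.48254932]
 [390.12656479 232.26420867]]
side [[365.63780257 143.17121389]
 [365.10309745 155.5629171 ]]
```

View pics/b1.png

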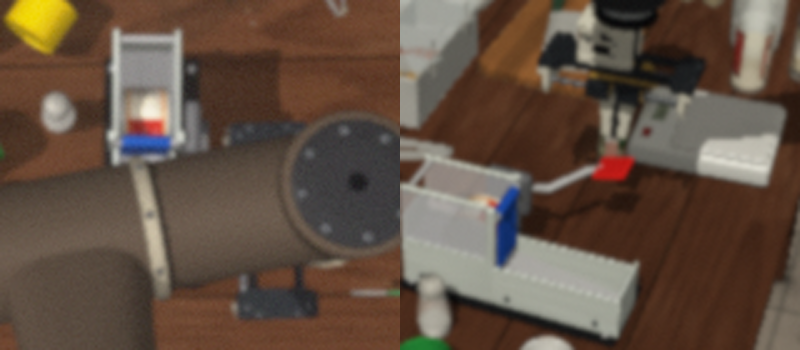

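The gripper is shut and over the red pad: pad at about (613,168) in the right half of the picture, fingertips just above it. I press in slow steps.

>>> drive_tool --targets "0 0 0.01 0 1; 0 0 0.02 0 1; 0 0 0.03 0 1; 0 0 0.036 0 1; 0 0 0.042 0 1; 0 0 0.048 0 1; 0 0 0.054 0 1; 0 0 0.06 0 1; 0 0 0.066 0 1; 0 0 0.07 0 1"

```text
clock: 3.8
eef_pos: [0.5084, -0.1108, 0.1304]
tcp_rot: [[0.008, -1.0, 0.002], [-1.0, -0.008, -0.0], [0.0, -0.002, -1.0]]
contact_force: [-1.7, 0.1, 2.9]
width: 0.0003
```

```bash
cat >look.py <<'E'
import sys
from h import *
k=sys.argv[1]
s=get_state();print(s["clock"],s["eef_pos"],s["contact_force"],s["width"])
ims=[]
for n,b in(("top",(290,140,450,280)),("side",(260,110,420,250))):
    p,d=eyes.read_camera(n);np.savez(n+k+".npz",p=p,d=d)
    ims.append(cv2.resize(p[b[1]:b[3],b[0]:b[2],::-1],(400,350),interpolation=2))
cv2.imwrite(f"pics/b{k}.png",np.hstack(ims))
E
python3 look.py 2
```

```text
3.8 [ 0.50842396 -0.11082592  0.13037036] [-1.68726478  0.12498645  2.87607348] 0.0003211167544167634
```

View pics/b2.png

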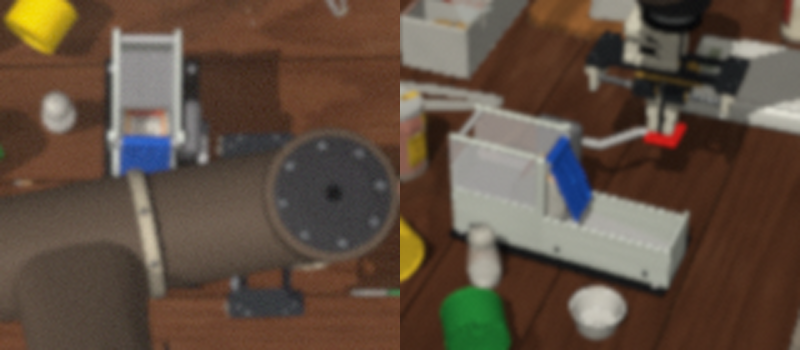

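The fingers press the pad, at about (665,135) in the picture. The lid has swung partly up and the contact force is about 3 N. I press on.

>>> drive_tool --targets "0 0 0.005 0 1; 0 0 0.01 0 1; 0 0 0.015 0 1; 0 0 0.02 0 1; 0 0 0.025 0 1; 0 0 0.029 0 1; 0 0 0.032 0 1; 0 0 0.034 0 1; 0 0 0.036 0 1; 0 0 0.037 0 1"

```text
clock: 4.9
eef_pos: [0.5089, -0.1107, 0.0933]
tcp_rot: [[0.008, -1.0, 0.002], [-1.0, -0.008, -0.0], [0.0, -0.002, -1.0]]
contact_force: [2.1, 0.1, 3.5]
width: 0.0001
```

```bash
python3 look.py 3
```

```text
4.9 [ 0.50889115 -0.11073727  0.09333202] [2.13372374 0.08822135 3.52115118] 8.990760564613293e-05
```

View pics/b3.png

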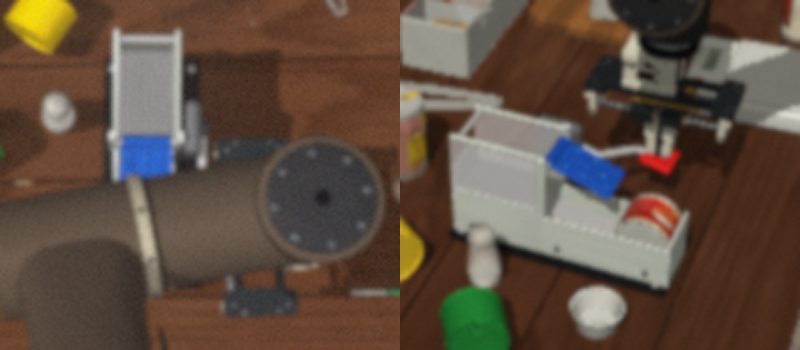

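The lid is up and the tin, at about (650,220) in the right half, lies against the end stop. I hold briefly, then ease up slowly.

>>> drive_tool --targets "0 0 0 0 1; 0 0 0 0 1; 0 0 0 0 1; 0 0 0 0 1; 0 0 -0.002 0 1; 0 0 -0.004 0 1; 0 0 -0.006 0 1; 0 0 -0.008 0 1; 0 0 -0.01 0 1; 0 0 -0.012 0 1"

```text
clock: 6.0
eef_pos: [0.5074, -0.1108, 0.1049]
tcp_rot: [[0.007, -1.0, -0.0], [-1.0, -0.007, -0.0], [0.0, 0.0, -1.0]]
contact_force: [-2.9, 0.1, 2.7]
width: 0.0005
```

>>> drive_tool --targets "0 0 -0.002 0 1; 0 0 -0.004 0 1; 0 0 -0.006 0 1; 0 0 -0.008 0 1; 0 0 -0.01 0 1; 0 0 -0.012 0 1; 0 0 -0.014 0 1; 0 0 -0.016 0 1; 0 0 -0.018 0 1; 0 0 -0.02 0 1"

```text
clock: 7.0
eef_pos: [0.5076, -0.1109, 0.1252]
tcp_rot: [[0.007, -1.0, -0.0], [-1.0, -0.007, -0.0], [0.0, 0.0, -1.0]]
contact_force: [-2.2, 0.4, 2.3]
width: 0.0007
```

>>> drive_tool --targets "0 0 -0.002 0 1; 0 0 -0.004 0 1; 0 0 -0.006 0 1; 0 0 -0.008 0 1; 0 0 -0.01 0 1; 0 0 -0.012 0 1; 0 0 -0.0135 0 1; 0 0 -0.015 0 1; 0 0 -0.0165 0 1; 0 0 -0.018 0 1"

```text
clock: 8.0
eef_pos: [0.5076, -0.1108, 0.1433]
tcp_rot: [[0.007, -1.0, -0.0], [-1.0, -0.007, -0.0], [0.0, 0.0, -1.0]]
contact_force: [1.4, 1.1, 1.7]
width: 0.0006
```

```bash
python3 look.py 4
```

```text
8.0 [ 0.50762398 -0.110792    0.14328909] [1.37325837 1.11566699 1.73872919] 0.0006021160674655208
```

View pics/b4.png

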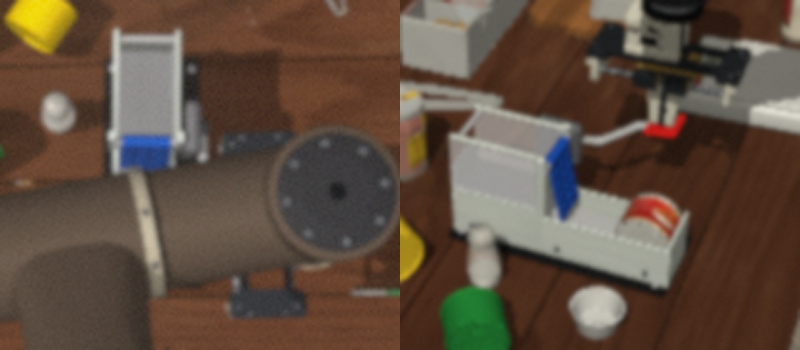

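The lid, at about (562,180), is nearly closed, and the lever is still following the fingers. The last part goes slower.

>>> drive_tool --targets "0 0 -0.001 0 1; 0 0 -0.002 0 1; 0 0 -0.003 0 1; 0 0 -0.004 0 1; 0 0 -0.005 0 1; 0 0 -0.006 0 1; 0 0 -0.007 0 1; 0 0 -0.008 0 1; 0 0 -0.009 0 1; 0 0 -0.01 0 1"

```text
clock: 9.1
eef_pos: [0.5075, -0.1108, 0.1534]
tcp_rot: [[0.007, -1.0, -0.0], [-1.0, -0.007, -0.0], [0.0, 0.0, -1.0]]
contact_force: [1.3, -0.3, 0.8]
width: 0.0004
```

>>> drive_tool --targets "0 0 -0.001 0 1; 0 0 -0.002 0 1; 0 0 -0.003 0 1; 0 0 -0.004 0 1; 0 0 -0.005 0 1; 0 0 -0.006 0 1; 0 0 -0.007 0 1; 0 0 -0.008 0 1; 0 0 -0.009 0 1; 0 0 -0.01 0 1"

```text
clock: 10.1
eef_pos: [0.5076, -0.1108, 0.1635]
tcp_rot: [[0.007, -1.0, -0.0], [-1.0, -0.007, -0.0], [0.0, 0.0, -1.0]]
contact_force: [0.4, 0.2, -0.3]
width: 0.0004
```

```bash
python3 look.py 5; python3 -c "
from h import *
for k in '0145':
    a=np.load('side'+k+'.npz');m=blue(a['p']);m[:,:310]=0;m[:,365:]=0;m[:150]=0;m[215:]=0
    P=pts('side',m,a['d']);print(k,m.sum(),np.percentile(P[:,0],[5,50,95]))
    m=red(a['p']);m[:,:352]=0;m[:145]=0;m[175:]=0;m[:,385:]=0;print(np.median(pts('side',m,a['d']),0))
"
```

```text
10.1 [ 0.50755464 -0.110826    0.16349769] [ 0.39404346  0.1657741  -0.29776551] 0.0004143864046338922
0 94 [0.60550036 0.60903414 0.61420852]
[ 0.50575788 -0.10479725  0.1524099 ]
1 68 [0.6055365  0.60957527 0.61444287]
[ 0.50528463 -0.10720793  0.15215498]
4 146 [0.59268432 0.60102306 0.61284471]
[ 0.49614602 -0.09318523  0.1421098 ]
5 56 [0.60580247 0.6101945  0.61462704]
[ 0.50343391 -0.09848065  0.15333303]
```

View pics/b5.png

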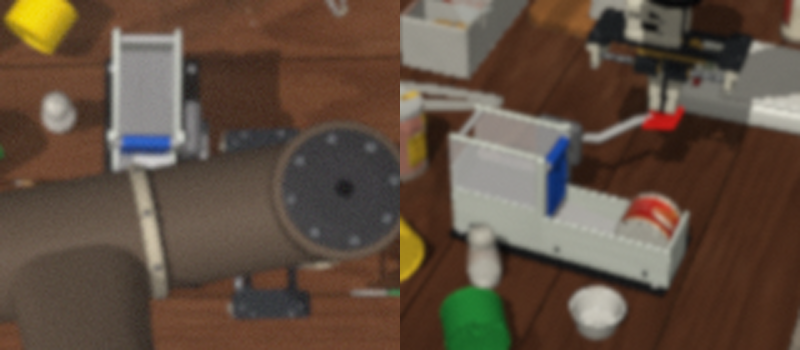

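The lid, at about (555,178), hangs straight down again and the force is near zero. I move slowly clear at first, then up.

>>> drive_tool --targets "0 0 -0.001 0 1; 0 0 -0.002 0 1; 0 0 -0.004 0 1; 0 0 -0.008 0 1; 0 0 -0.015 0 1; 0 0 -0.025 0 1; 0 0 -0.04 0 1; 0 0 -0.055 0 1; 0 0 -0.07 0 1; 0 0 -0.07 0 1"

```text
clock: 11.2
eef_pos: [0.509, -0.1109, 0.2365]
tcp_rot: [[0.008, -1.0, 0.005], [-1.0, -0.008, -0.0], [0.0, -0.005, -1.0]]
contact_force: [-0.0, 0.9, 0.4]
width: 0.0002
```

```bash
python3 look.py 6;  python3 -c "
from h import *
for k in '06':
    a=np.load('side'+k+'.npz');m=blue(a['p']);m[:,:310]=0;m[:,365:]=0;m[:150]=0;m[215:]=0
    P=pts('side',m,a['d']);print(k,m.sum(),np.percentile(P[:,0],[5,50,95]))
    m=red(a['p']);m[:,:352]=0;m[:145]=0;m[165:]=0;m[:,385:]=0;print(np.median(pts('side',m,a['d']),0))
for r in finder.outline_of('side','tin_center'):
    print(r['score'],r['box'],np.median(pts('side',r['mask'],a['d']),0))
"
```

```text
11.2 [ 0.50899178 -0.1108806   0.23652007] [-0.0146587   0.87039994  0.44221747] 0.00021257892412766482
0 94 [0.60550036 0.60903414 0.61420852]
[ 0.50575788 -0.10479725  0.1524099 ]
6 52 [0.605823   0.60981153 0.61510549]
[ 0.50452069 -0.10535326  0.1533431 ]
0.95 [277.6, 225.4, 308.1, 256.8] [0.62590949 0.24039548 0.05596696]
0.91 [345.5, 188.0, 373.0, 208.1] [0.48105938 0.02584599 0.08391413]
0.72 [241.5, 197.0, 269.4, 223.5] [0.78278483 0.14581471 0.05382413]
```

View pics/b6.png

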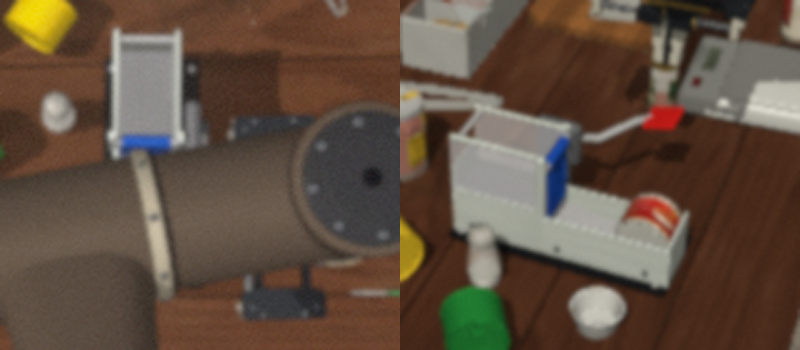

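The tin, at about (650,220), rests against the end stop. The lid is shut, the lever is back at rest and the robot is clear.

```bash
python3 -c "
from cell import ticket
print(ticket.hand_in())"
```

```text
the job is handed in; nothing more can be done
None
```

The tin is out in the tray and the lid is shut. I handed the job in at about 11 s; no verdict is reported.

**What I did:** With shut fingers I pressed the red pad down to about z = 93 mm, at about 3.5 N. The lid swung up and the tin rolled to the end stop. I then eased the lever up at 20 mm/s, slowing to 10 mm/s near the end, until the contact force was about zero, and lifted clear to z = 0.237 m.

**Last checks:**
- **Lid:** it hangs at x of about 0.610 m, against 0.609 m before, so it is shut.
- **Lever pad:** back at its rest height, 153 mm against 152 mm at the start.
- **Tin:** at the end stop, its visible surface at about (0.48, 0.03) m.
- **Other things:** the salt shaker, nearer dip cup and green tin look unmoved in the side pictures. I did not look again at the bowl, the second cup or the pepper jar, but the arm did not go near them.
- **Top view:** the forearm hid the tray there, so the tin's place rests on the side camera alone.
- **Slam:** I did not measure the lid's closing speed; I judge it gentle from the slow release and the force falling smoothly to zero.

No check failed.

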